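Check-weigh a pump end plate on the beam comparator

TASK

Check-weigh the tall pump end plate, the one with the eye: take it from the rack and hang it by its eye on the peg of the comparator beam while the beam is still arrested. Then swing the arrest lever fully over to release the beam, take your hand off and let the beam come to rest by itself for a couple of seconds. Finally swing the lever fully back so that the beam is held level again, leaving the plate hanging on the peg and the other things on the bench where they are.

Things in the scene. Friction and masses are not known exactly. Their poses are not given: they have to be found in the camera images.
- eye_plate: Tall aluminium pump end plate, upright in one of the rack's slots. 10 mm thick (its x), 140 mm high (its z): lower part 90 mm wide (y), 60 mm high; above it a centred tab 50 mm wide with a round through hole (the eye). Front and back alike. About 0.26 kg. Origin: middle of the bottom edge.
- eye (a point): Centre of the eye of the tall plate: a round through hole of 26 mm diameter along the plate's x, 85 mm above the bottom edge; the 42 mm of tab above the hole is free for gripping across the 10 mm thickness.
- short_plate: The other aluminium plate in the rack, without eye: 10 mm thick, 90 mm wide, 85 mm high. Origin: middle of the bottom edge. Not to be moved.
- rack: Fixed plywood rack, 170 x 118 x 32 mm, with two slots across it (along its y) at x = -42.5 and +42.5 mm; each slot is 13 mm wide, 95 mm long and 22 mm deep (floor 10 mm above the bench). Origin: centre of the underside.
- comparator: Fixed grey beam balance. Base 230 (x -135 to +95) x 260 x 20 mm; column at x = +55. Beam along its y: aluminium bar 12 x 330 x 18 mm, pivot 180 mm up at x = 0, y = 0; counterweight on the +y arm, peg on the -y arm. Two prongs under the beam at y = -80 and +80 hold it level while arrested. Lever in front at x = -100, y = +60. Origin: underside below the pivot; its -x faces the robot.
- hang_point (a point): Middle of the peg, on its axis; moves with the beam. Peg: 10 mm steel rod at x = -28, y = -140, z = +180 mm of the comparator, pointing along the comparator's -x (to the robot). The beam's face is 22 mm behind this point (+x); the peg ends 22 mm in front (-x) in a lip 16 mm wide, 4 mm thick. Axes: the beam's (when level, the comparator's).
- beam (a joint): Tilt of the beam, rad: 0 level, positive when the peg's arm goes down; stops at -0.08 and +0.08. Damped; settles in one to two seconds when released.
- arrest_lever (a joint): Arrest lever, rad: 0 beam arrested (leans 0.5 rad to the comparator's -y, the peg's side), 1.0 fully released (leans 0.5 rad to +y); stops at both ends. Swings about the comparator's x through x = -100, y = +60, z = +50 mm of the comparator and stays where it is left; 3 to 4 N at the knob moves it.
- lever_tip (a point): Centre of the black ball knob (26 mm diameter) on the arrest lever, 90 mm from the lever's pivot; below the ball is a 10 mm steel rod. Its height is about 129 mm at both ends of the swing and 140 mm at the middle.
- pump: Loose gear pump, 86 x 86 mm and 128 mm high with a yellow shaft cap; bystander. Origin: centre of the underside.
- wrench: Loose steel wrench lying on the bench; bystander. Origin: underside.
- cap_bin: Small open plastic bin of yellow caps, 120 x 90 x 45 mm; bystander. Origin: centre of the underside.
Not all that is in view belongs to the job. Leave any pink or yellow look-alike of the eye_plate alone.

How it is judged:
By the outcome, as a careful person would: the job done as asked, in the order asked, and still so for the second after the job is handed in, with the robot touching nothing.
It also fails if it takes over 64 s, if anything falls off the work surface, if the arm or the gripper's body presses on something with over 40 N, if the wrist force passes 120 N, or if a joint passes its speed limit or range.

ROBOT

A 6-joint arm with a two-finger parallel gripper is mounted at the origin on the work surface. World frame = base frame: x ahead of the robot, y to its left, z up, the work surface at z = 0. Lengths are in m, angles in rad, forces in N, time in s.
With the tool pointing down it reaches from about 0.25 to 0.725 m from the base axis. Payload 4 kg.
Tool frame: the origin (TCP) lies midway between the tips of the shut fingers; the grasp point (between the pads) lies 19 mm behind it; x points along the fingers, y is the direction in which the jaws open and shut, and the axes are right-handed (so a half turn about x gives the same grasp; the last joint's range is limited). The gripper opens to 85 mm and grips with 20 to 120 N. Pads are 22 mm wide; open, the fingers measure 114 mm over their backs; the gripper's body (76 mm by 85 mm) begins 54 mm behind the grasp point. The pads swing forward as they close: fully open they stand 13 mm farther back than shut.
Start: joints at [1.328, 0.241, 0.005, 1.335, 0, 1.571], TCP at [0.12, 0.485, 0.231] pointing down, gripper open.
Joint ranges: [-2.72, 2.72], [-1.05, 1.87], [-1.09, 1.28], [-1.99, 2.15], [-1.42, 1.44], [-3.14, 3.14]. Speed limits (rad/s): [2.79, 2.79, 3.14, 3.14, 3.14, 3.14].

INTERFACE

Orientations are given as a unit quaternion [w, x, y, z].
In Python, from workcell import manip gives the robot as it stands. Calls block until the motion is done:
- manip.goto(position, orientation): joint-space move of the TCP to a pose.
- manip.line_to(position, ori=None, vel=0.15, force_limit=None): straight line of the TCP; ori=None keeps the orientation; vel is the mean speed in m/s. With force_limit (N) it stops when the force on the tool has changed by that much, and returns True; else False.
- manip.move_joints(angles): joint-space move.
- manip.release() and manip.grasp(): open the fingers fully, or close them until they stop; the grip force is fixed at half the most.
- manip.dwell(seconds).
- manip.ik(position, orientation): joint angles nearest the present ones, or None.
- manip.read_camera(name): name is "scene" or "top" or "wrist"; returns a dict with "image" (420x560x3 uint8, blue, green, red), "camera_matrix" (3x3 intrinsics, pixels), "position" and "orientation" of the camera in the world. Camera axes: x right, y down, z forward; pixel columns grow to the right and rows downward; lengths in m; the calibration is good to about 2 mm. A picture is of the moment at which its call begins. There is no depth.
A pose or a line that the arm cannot do raises manip.IKError and nothing moves.
- manip.job_done(): hands the job in, once; it reports no verdict.
Trained networks look in a picture, given as the dict that the camera call returned (one of the last four; its "shot" number tells which), for a name from the list of things; names that differ only in an ending like _2 or _b are one class to them, and where a whole thing is asked for, a point or a joint stands for the part that bears it (a point fixed in the world has none). Each returns a list of dicts, best first, with "conf" (0 to 1); they miss things now and then, are a little off and sometimes report something else, mostly with a low value. They report only what shows in the picture. A call takes as long as a camera call. They do not tell look-alikes from the thing itself.
- manip.recognise(name, picture): "rect" ([centre column, centre row, width, height] in pixels, round what is visible of it).
- manip.outline_of(name, picture): "pixels" (420x560 bool, what is visible of it) and "rect" ([centre column, centre row, width, height] in pixels, round what is visible of it).
- manip.landmark_of(name, picture): "point" ([column, row] in pixels: a listed point, or the origin of a listed thing).
Readings, each from a call of its own:
- manip.current_clock(): time.
- manip.current_q(): joint angles.
- manip.current_joint_velocities(): joint speeds.
- manip.current_joint_efforts(): joint torques, N m.
- manip.current_ee_pos(): TCP position.
- manip.current_tool_rot(): TCP orientation.
- manip.current_ft_force(): force on the tool from outside, world axes, zero at the start.
- manip.current_ft_torque(): the same for the moment, N m.
- manip.current_finger_gap(): finger opening in m.
Only numpy, scipy, OpenCV 4.12 (cv2) and the standard library are available. Lean on these libraries where they do the work, as an engineer would, in place of code of your own. Each camera call takes 0.05 s, during which the arm holds its last target.

## Working session

There is one attempt and no reset: what is moved stays moved. The work goes in short steps, each a Python script; the robot and the scene stay as the last script left them, time stands still between calls to the robot, and variables do not carry over. Pictures are saved under pics/ and viewed, and the job is handed in when it is done.

```bash
ls; mkdir -p pics
python3 - <<'E'
from workcell import manip
import cv2,numpy as np
print(manip.current_clock())
for n in ["scene","top","wrist"]:
    p=manip.read_camera(n); cv2.imwrite(f"pics/{n}0.png",p["image"])
    print(n,p["camera_matrix"].tolist(),np.array(p["position"]).tolist(),np.array(p["orientation"]).tolist(),p["shot"])
    if n!="wrist":
      for t in ["eye","eye_plate","short_plate","rack","comparator","hang_point","lever_tip","pump","wrench","cap_bin"]:
        r=manip.landmark_of(t,p); print(t,[(np.round(a["point"],1).tolist(),round(a["conf"],2)) for a in r])
print(manip.current_clock())
E
```

```text
pics
0.0
scene [[441.3223107650409, 0.0, 286.8711882706232], [0.0, 441.3223107650409, 214.04506814314624], [0.0, 0.0, 1.0]] [1.5071104642898032, 0.3625100398714207, 1.1243777302963092] [-0.22580020776140053, 0.5224528852929179, 0.7574867021493437, -0.3197986005143314] 1
eye [([169.2, 225.1], 0.94), ([170.1, 193.6], 0.63), ([204.9, 204.5], 0.57)]
eye_plate [([175.2, 210.4], 0.98), ([176.9, 240.3], 0.97), ([206.2, 222.5], 0.87)]
short_plate [([218.3, 206.4], 0.73), ([287.9, 201.2], 0.39)]
rack [([212.6, 214.2], 0.72)]
comparator [([327.4, 253.5], 0.71), ([214.9, 216.5], 0.21)]
hang_point [([287.9, 206.9], 0.89)]
lever_tip [([203.3, 202.9], 0.72), ([337.9, 205.4], 0.57)]
pump [([224.4, 278.5], 0.87), ([220.8, 203.8], 0.38)]
wrench [([255.4, 192.0], 0.76)]
cap_bin [([415.6, 227.6], 0.85)]
top [[420.91898927927485, 0.0, 281.89378257507576], [0.0, 420.91898927927485, 217.52268589083388], [0.0, 0.0, 1.0]] [0.3924635857440489, -0.013277794811222399, 1.387705256731329] [0.0425406597671315, -0.6989393277360199, 0.7128335831690792, -0.03927328757347653] 2
eye [([392.9, 174.4], 0.84), ([376.8, 212.2], 0.65), ([420.1, 213.0], 0.52)]
eye_plate [([386.2, 180.4], 0.71), ([365.2, 213.9], 0.65), ([410.9, 220.2], 0.43)]
short_plate [([365.6, 240.2], 0.63), ([376.7, 213.3], 0.26)]
rack [([369.0, 229.3], 0.84)]
comparator [([233.1, 222.1], 0.9), ([155.0, 289.3], 0.59)]
hang_point [([277.8, 215.4], 0.72), ([368.6, 243.6], 0.71), ([374.0, 212.0], 0.55)]
lever_tip [([230.1, 251.9], 0.6)]
pump [([316.4, 157.2], 0.61)]
wrench [([339.8, 279.8], 0.89), ([365.3, 216.4], 0.61), ([373.8, 209.4], 0.43)]
cap_bin [([155.4, 287.8], 0.66)]
wrist [[363.63550429250455, 0.0, 280.5463366145063], [0.0, 363.63550429250455, 210.70125698057765], [0.0, 0.0, 1.0]] [0.04753495947157279, 0.5035067158086832, 0.37525460894341534] [0.11733339697694702, 0.7786852182751323, 0.6095041159750413, 0.09158022386489006] 3
1.15
```

View pics/scene0.png

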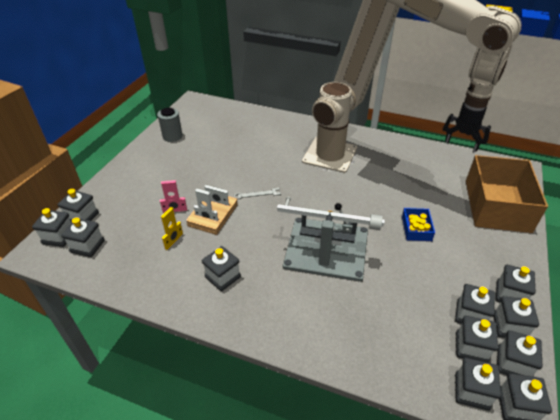

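View pics/top0.png

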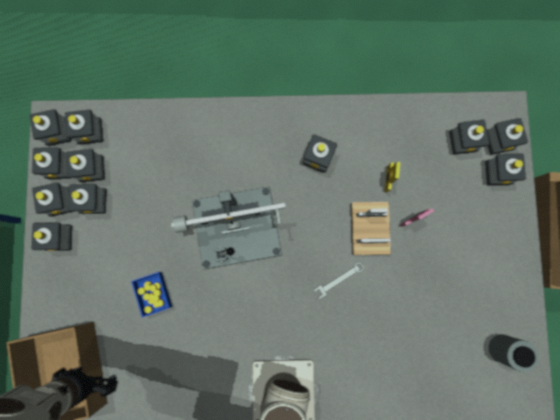

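View pics/wrist0.png

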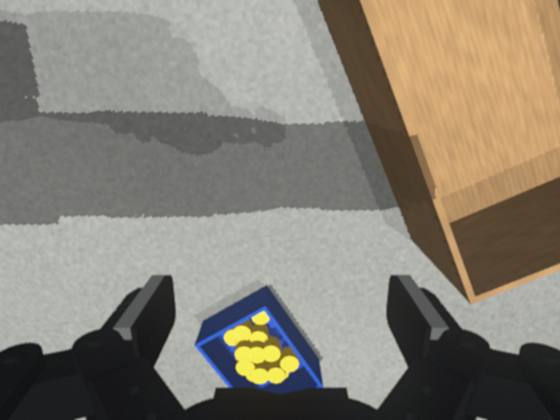

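Run:
```python
import cv2
a=cv2.imread("pics/scene0.png")[165:305,140:400]; b=cv2.imread("pics/top0.png")[150:300,180:450]
cv2.imwrite("pics/crop_s.png",cv2.resize(a,None,fx=3,fy=3,interpolation=cv2.INTER_CUBIC))
cv2.imwrite("pics/crop_t.png",cv2.resize(b,None,fx=2.9,fy=2.9,interpolation=cv2.INTER_CUBIC))
```

```text
(no output)
```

View pics/crop_s.png

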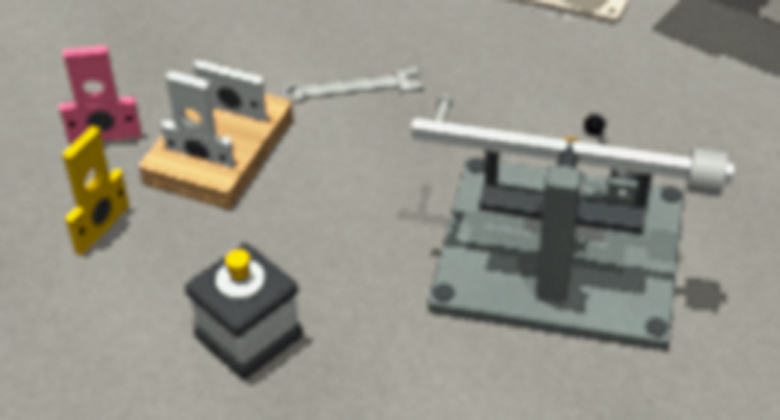

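View pics/crop_t.png

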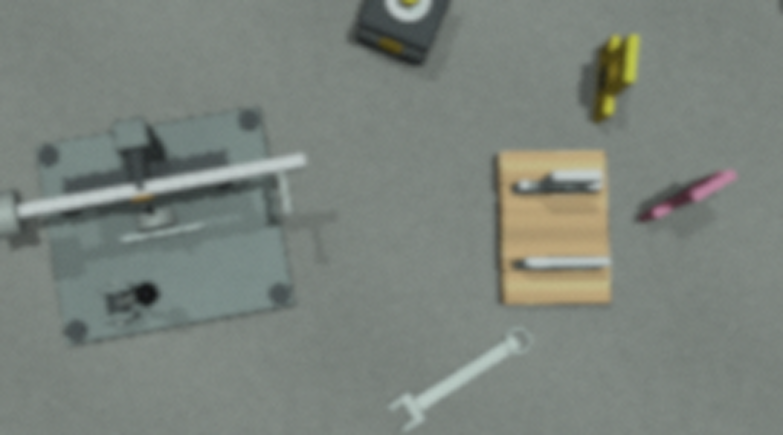

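Candidates for the eye plate in the scene image are pink at (173,195), yellow at (172,230) and bare aluminium with a tab at (205,204). The short plate is at about (218,195). The description fits the aluminium tabbed plate in the rack, and the crop shows its eye and tab. In the top image it is in the far slot at about (372,213). Next I'll measure it roughly from the top camera, then refine with the wrist camera.

```bash
cat > h.py <<'E'
from workcell import manip
import cv2,numpy as np
from scipy.spatial.transform import Rotation as R
def Rq(q): return R.from_quat(np.r_[q[1:],q[0]])
def q_of(r): x=r.as_quat(); return [x[3],x[0],x[1],x[2]]
def ray(p,uv):
    K=np.array(p["camera_matrix"]); d=np.linalg.inv(K)@np.array([uv[0],uv[1],1.]); d=Rq(np.array(p["orientation"])).apply(d)
    return np.array(p["position"]),d
def atz(p,uv,z):
    o,d=ray(p,uv); return o+d*(z-o[2])/d[2]
def proj(p,X):
    c=Rq(np.array(p["orientation"])).inv().apply(np.atleast_2d(X)-np.array(p["position"])); K=np.array(p["camera_matrix"])
    u=c@K.T; return u[:,:2]/u[:,2:]
def tri(a,ua,b,ub):
    o1,d1=ray(a,ua);o2,d2=ray(b,ub); d1/=np.linalg.norm(d1);d2/=np.linalg.norm(d2)
    A=np.stack([d1,-d2],1); s=np.linalg.lstsq(A,o2-o1,rcond=None)[0]
    x,y=o1+d1*s[0],o2+d2*s[1]; return (x+y)/2,np.linalg.norm(x-y)
def down(yaw):  # tool x down, tool y at heading yaw
    x=np.array([0,0,-1.]); y=np.array([np.cos(yaw),np.sin(yaw),0]); return q_of(R.from_matrix(np.stack([x,y,np.cross(x,y)],1)))
def snap(cam,name,scale=1):
    p=manip.read_camera(cam); im=p["image"]
    cv2.imwrite(f"pics/{name}.png",im); return p
E
python3 - <<'E'
from h import *
p=manip.read_camera("top"); s=manip.read_camera("scene")
for t,z in [("rack",.032),("comparator",.02)]:
    for cam,pp in [("top",p)]:
        o=manip.outline_of(t,pp)[0]; r=cv2.minAreaRect(np.argwhere(o["pixels"])[:,::-1].astype(np.float32)); 
        print(t,o["conf"],o["rect"],[np.round(atz(pp,c,z),3).tolist() for c in cv2.boxPoints(r)])
pts={"lever_tip":((230.1,251.9),(337.9,205.4)),"hang_point":((277.8,215.4),(287.9,206.9)),"eye":((374.,212.5),(204.9,204.5)),"comparator":((233.1,222.1),(327.4,253.5)),"rack":((369,229.3),(212.6,214.2)),"pump":((316.4,157.2),(224.4,278.5))}
for k,(a,b) in pts.items(): x,e=tri(p,a,s,b); print(k,x.round(3),round(e,4))
print("base corners",[np.round(atz(p,c,.02),3)[:2].tolist() for c in [(265,190),(281,255),(205,265),(196,203)]])
print("rack corners",[np.round(atz(p,c,.032),3)[:2].tolist() for c in [(353,202),(389,202),(390.5,254),(353,254)]])
print("pose",manip.current_ee_pos(),Rq(manip.current_tool_rot()).as_matrix().round(3).tolist(), manip.current_clock())
E
```

```text
rack 0.75 [371.2, 229.9, 38.1, 56.7] [[0.597, -0.234, 0.032], [0.594, -0.358, 0.032], [0.426, -0.35, 0.032], [0.428, -0.228, 0.032]]
comparator 0.65 [228.5, 228.9, 113.0, 83.8] [[0.618, 0.367, 0.02], [0.674, -0.004, 0.02], [0.433, -0.04, 0.02], [0.379, 0.324, 0.02]]
lever_tip [0.438 0.149 0.13 ] 0.0023
hang_point [0.54  0.006 0.164] 0.0074
eye [ 0.553 -0.293  0.087] 0.0047
comparator [0.542 0.154 0.001] 0.0008
rack [ 0.509 -0.295 -0.001] 0.001
pump [ 0.757 -0.127 -0.005] 0.0053
base corners [[0.644, 0.045], [0.429, -0.003], [0.402, 0.243], [0.605, 0.273]]
rack corners [[0.596, -0.241], [0.594, -0.358], [0.426, -0.354], [0.428, -0.234]]
pose [0.12020461 0.48534087 0.23130497] [[0.0, 0.24, 0.971], [-0.0, 0.971, -0.24], [-1.0, -0.0, 0.0]] 1.35
```

Run:
```python
from h import *
p=manip.read_camera("wrist")
T=Rq(manip.current_tool_rot()); fw=Rq(p["orientation"]).apply([0,0,1]); print("cam fwd in tool",T.inv().apply(fw).round(3),"offset",T.inv().apply(np.array(p["position"])-manip.current_ee_pos()).round(4))
for n,pos,y in [("rack",[.545,-.3,.30],0),("rackpi",[.545,-.3,.30],np.pi),("hang",[.53,.01,.25],.11),("hangpi",[.53,.01,.25],.11+np.pi),("lev",[.43,.1,.12],.11),("levpi",[.43,.1,.12],.11+np.pi),("lev90",[.43,.1,.12],.11+np.pi/2)]:
    r=manip.ik(pos,down(y)); print(n,None if r is None else np.round(r,2))
```

```text
cam fwd in tool [ 0.956 -0.     0.294] offset [-0.1439  0.0002 -0.0749]
rack [-0.5   0.49  0.54  1.62  0.    1.07]
rackpi [-0.5   0.49  0.54  1.62  0.   -2.07]
hang [0.02 0.29 0.12 1.4  0.   1.48]
hangpi [ 0.02  0.29  0.12  1.4   0.   -1.66]
lev [ 0.23  0.21 -0.34  1.02  0.    1.69]
levpi [ 0.23  0.21 -0.34  1.02  0.   -1.45]
lev90 [ 0.23  0.21 -0.34  1.02  0.    0.12]
```

Run:
```python
from h import *
manip.line_to([.12,.485,.30],vel=.3)
manip.goto([.50,.06,.36],down(.11)); p=snap("wrist","w_comp"); np.save("p_comp.npy",p,allow_pickle=True)
for t in ["hang_point","lever_tip","comparator"]:
    print(t,[(np.round(a["point"],1).tolist(),round(a["conf"],2)) for a in manip.landmark_of(t,p)])
print(manip.current_clock())
manip.goto([.53,-.27,.30],down(0)); p=snap("wrist","w_rack"); np.save("p_rack.npy",p,allow_pickle=True)
for t in ["eye","eye_plate","short_plate","rack"]:
    print(t,[(np.round(a["point"],1).tolist(),round(a["conf"],2)) for a in manip.landmark_of(t,p)])
print(manip.current_clock())
```

```text
hang_point [([314.5, 245.8], 0.73), ([166.1, 302.4], 0.52)]
lever_tip [([228.6, 77.1], 0.93)]
comparator []
4.0333
eye [([289.7, 321.4], 0.94), ([416.6, 257.6], 0.86), ([301.6, 204.9], 0.6)]
eye_plate [([285.3, 284.7], 0.91), ([296.5, 183.5], 0.79), ([391.5, 231.7], 0.65)]
short_plate [([229.7, 183.7], 0.67)]
rack [([265.0, 184.0], 0.68), ([231.2, 183.4], 0.16)]
5.5583
```

View pics/w_comp.png

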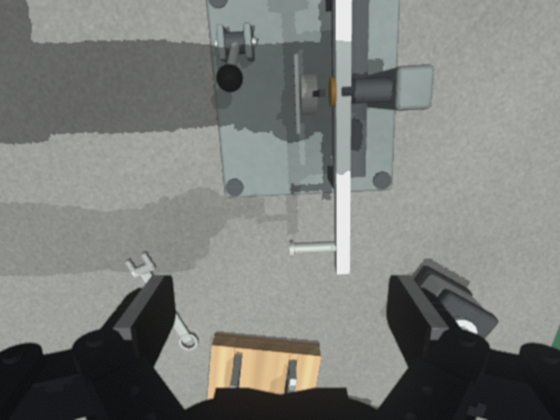

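View pics/w_rack.png

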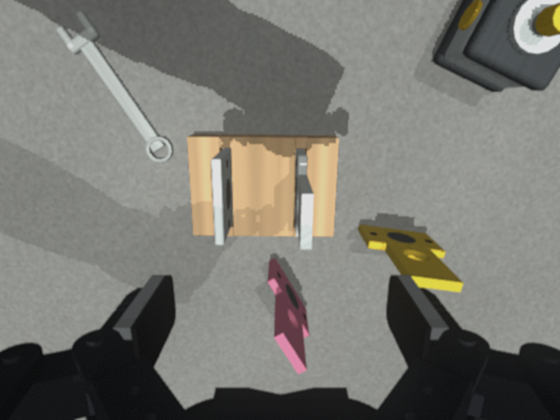

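Run:
```python
import cv2
a=cv2.imread("pics/w_rack.png")[125:260,180:350]; cv2.imwrite("pics/c_rack.png",cv2.resize(a,None,fx=4.4,fy=4.4,interpolation=cv2.INTER_CUBIC))
a=cv2.imread("pics/w_comp.png")[180:290,210:400]; cv2.imwrite("pics/c_peg.png",cv2.resize(a,None,fx=4,fy=4,interpolation=cv2.INTER_CUBIC))
a=cv2.imread("pics/w_comp.png")[0:200,200:440]; cv2.imwrite("pics/c_base.png",cv2.resize(a,None,fx=3,fy=3,interpolation=cv2.INTER_CUBIC))
```

```text
(no output)
```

View pics/c_rack.png

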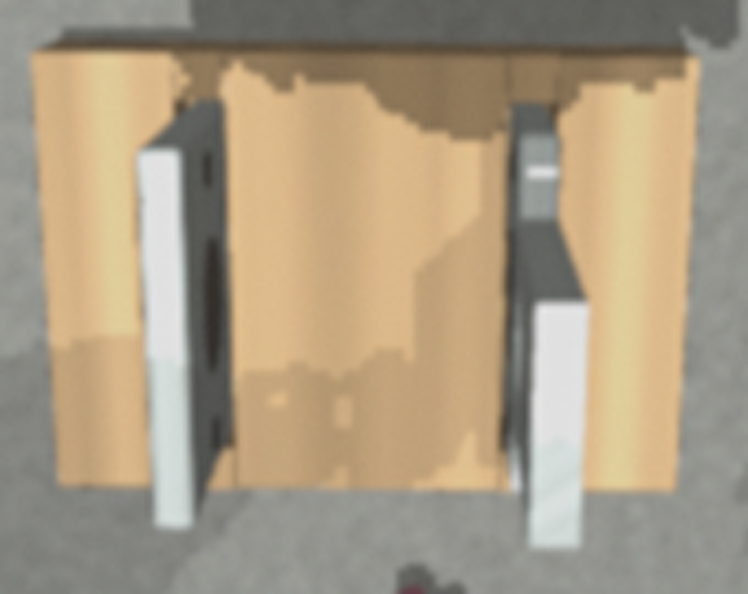

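View pics/c_peg.png

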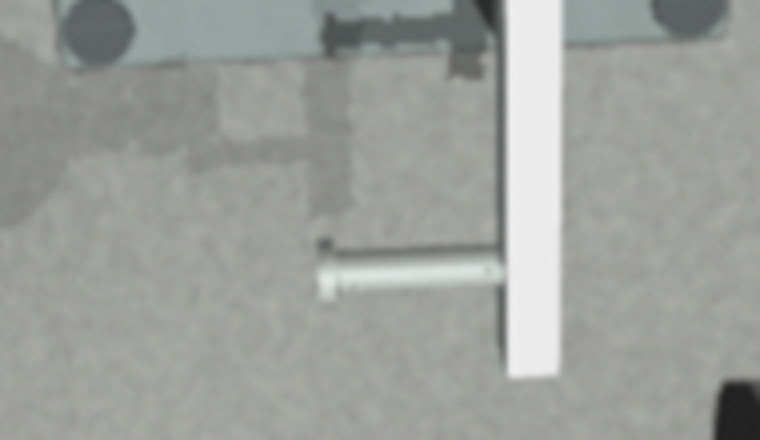

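View pics/c_base.png

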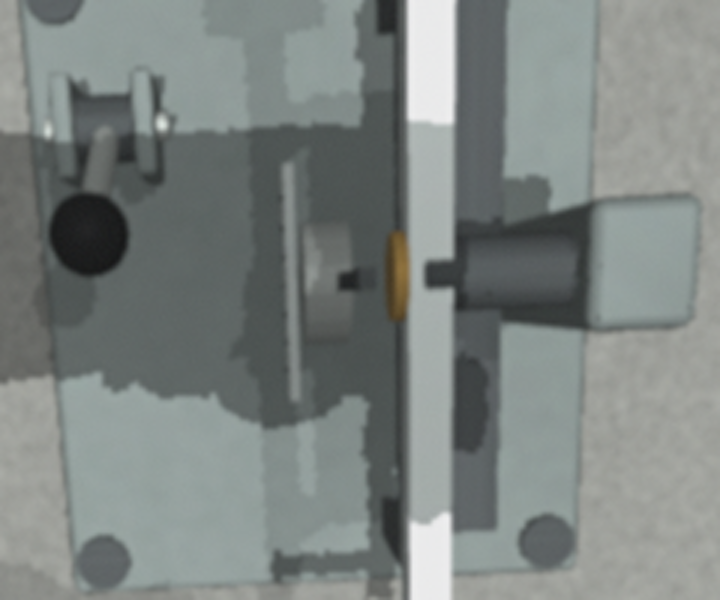

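```bash
cat > fit.py <<'E'
from h import *
from scipy.optimize import least_squares
def fit(p,loc,px,x0):
    loc=np.array(loc,float)/1000; px=np.array(px)
    def X(v): c,s=np.cos(v[2]),np.sin(v[2]); return np.c_[v[0]+c*loc[:,0]-s*loc[:,1],v[1]+s*loc[:,0]+c*loc[:,1],loc[:,2]]
    r=least_squares(lambda v:(proj(p,X(v))-px).ravel(),x0,loss="soft_l1"); return r.x,(proj(p,X(r.x))-px).round(1)
E
python3 - <<'E'
from fit import *
pr=np.load("p_rack.npy",allow_pickle=True).item(); pc=np.load("p_comp.npy",allow_pickle=True).item()
f=lambda l,k,o:[(a/k+o[0],b/k+o[1]) for a,b in l]
v,e=fit(pr,[(-85,59,32),(85,59,32),(85,-59,32),(-85,-59,32)],f([(33,52),(700,55),(675,490),(58,487)],4.4,(180,125)),[.51,-.295,0]); print("rack",v.round(4),e.tolist())
v2,e=fit(pr,[(-5,25,150),(5,25,150),(5,-25,150),(-5,-25,150)],f([(533,302),(587,302),(580,548),(529,548)],4.4,(180,125)),[.55,-.295,0]); print("plate",v2.round(4),e.tolist())
d=v2[:2]-v[:2]; c,s=np.cos(v[2]),np.sin(v[2]); print("plate in rack",(c*d[0]+s*d[1]).round(4),(-s*d[0]+c*d[1]).round(4))
loc=[(-6,-165,189),(6,-165,189),(-6,-140,180),(-46,-140,180),(-135,-130,20),(95,-130,20),(-100,16.9,129)]
px=f([(508,377),(560,375),(503,267),(340,272)],4,(210,180))+f([(78,590),(577,568),(89,234)],3,(200,0))
v,e=fit(pc,loc,px,[.54,.154,.11]); print("comp",v.round(4),e.tolist())
v,e=fit(pc,loc[:4],px[:4],[.54,.154,.11]); print("comp beam only",v.round(4),e.tolist())
c,s=np.cos(v[2]),np.sin(v[2]); print("hang",v[0]+c*-.028+s*.14,v[1]-s*.028-c*.14)
E
```

```text
rack [ 0.5107 -0.294  -0.0062] [[-0.6, -0.2], [-0.0, 0.3], [0.3, 0.1], [0.3, -0.2]]
plate [ 0.5531 -0.2948  0.0013] [[0.2, 0.3], [-0.2, 0.3], [-0.1, -0.3], [0.1, -0.3]]
plate in rack 0.0424 -0.0005
comp [0.5429 0.1465 0.1598] [[0.2, -0.7], [-0.2, -0.7], [0.0, -1.0], [-0.9, -0.4], [-0.7, 1.6], [0.5, 1.2], [1.1, 2.1]]
comp beam only [0.5447 0.1459 0.1502] [[0.3, 0.1], [-0.2, 0.2], [0.4, -0.2], [-0.5, -0.0]]
hang 0.5379812987791504 0.0032562142860687038
```

Run:
```python
from h import *
manip.goto([.5531,-.2945,.22],down(0))
manip.line_to([.5531,-.2945,.120],vel=.12,force_limit=12)
print(manip.current_ee_pos(),manip.current_ft_force())
manip.grasp(); print("gap",manip.current_finger_gap(),manip.current_ee_pos(),np.round(manip.current_ft_force(),2))
p=snap("wrist","w_grip")
manip.line_to([.5531,-.2945,.25],vel=.12)
print("gap",manip.current_finger_gap(),np.round(manip.current_ft_force(),2))
p=snap("wrist","w_lift");p=snap("scene","s_lift"); np.save("p_sl.npy",p,allow_pickle=True)
print([(np.round(a["point"],1).tolist(),round(a["conf"],2)) for a in manip.landmark_of("eye",p)])
print(proj(p,[[.5531,-.2945,.25-.025],[.5531,-.2945,.25-.110],[.5531,-.2945,.28]]).round(1))
print(manip.current_clock())
im=cv2.imread("pics/s_lift.png")[150:270,130:290]; cv2.imwrite("pics/c_sl.png",cv2.resize(im,None,fx=4.5,fy=4.5,interpolation=cv2.INTER_CUBIC))
```

```text
[ 0.55387288 -0.29487771  0.12141757] [-0.37732248  0.20327299 -0.33190605]
gap 0.00909999717176028 [ 0.55317789 -0.29458491  0.12013297] [-0.79 -0.27  1.53]
gap 0.009027201852671026 [ 0.72 -0.58 -2.84]
[([164.3, 221.4], 0.67), ([198.8, 174.3], 0.63), ([170.8, 193.9], 0.57), ([222.9, 278.4], 0.2)]
[[198.7 173. ]
 [202.  192.7]
 [196.4 159.3]]
9.0917
```

View pics/w_lift.png

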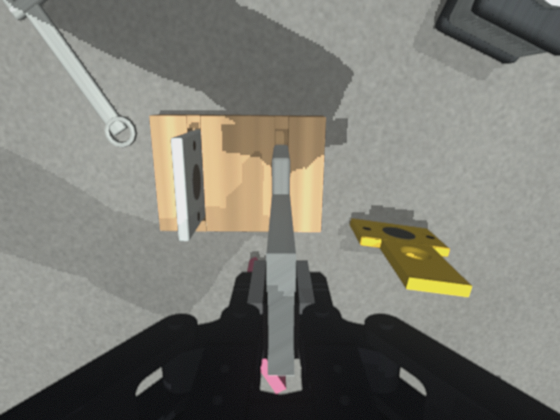

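View pics/c_sl.png

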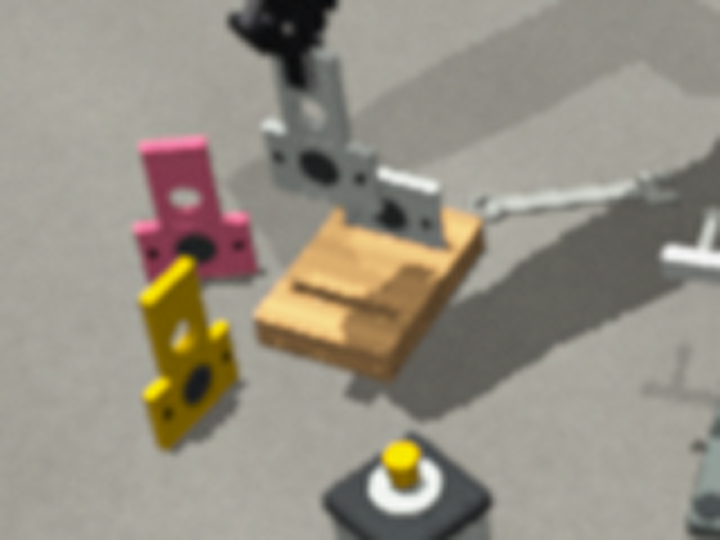

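Run:
```python
from h import *
ex=np.array([np.cos(.155),np.sin(.155),0]); H=np.array([.538,.0035,0])
P=H-.075*ex
manip.line_to([P[0],P[1],.25],down(.155),vel=.18)
manip.line_to([P[0],P[1],.205],vel=.1)
print(manip.current_ee_pos(),"gap",manip.current_finger_gap(),np.round(manip.current_ft_force(),2))
w=snap("wrist","w_pre");s=snap("scene","s_pre");t=snap("top","t_pre"); np.save("p_pre.npy",[w,s,t],allow_pickle=True)
for n in["eye","hang_point"]:
  for q in (w,s): print(n,[(np.round(a["point"],1).tolist(),round(a["conf"],2)) for a in manip.landmark_of(n,q)])
e=np.array([P[0],P[1],.18]); h=np.array([H[0],H[1],.18])
for n,q in(("w",w),("s",s),("t",t)): print(n,"pred eye",proj(q,e).round(1),"pred hang",proj(q,h).round(1),"lip",proj(q,h-.024*ex).round(1))
print(manip.current_clock())
im=cv2.imread("pics/s_pre.png")[150:250,240:370]; cv2.imwrite("pics/c_sp.png",cv2.resize(im,None,fx=6,fy=6,interpolation=cv2.INTER_CUBIC))
```

```text
[ 0.46411102 -0.00826153  0.20518632] gap 0.009101557927551948 [-0.12  0.19 -2.08]
eye []
eye [([172.6, 194.6], 0.77), ([291.6, 186.1], 0.67), ([165.7, 224.2], 0.63)]
hang_point []
hang_point [([287.6, 203.6], 0.61)]
w pred eye [[279.6 253.8]] pred hang [[428.  253.8]] lip [[380.5 253.8]]
s pred eye [[290.8 187.6]] pred hang [[286.2 202.6]] lip [[287.7 197.7]]
t pred eye [[282.  241.4]] pred hang [[277.5 215.9]] lip [[279. 224.]]
11.8583
```

View pics/w_pre.png

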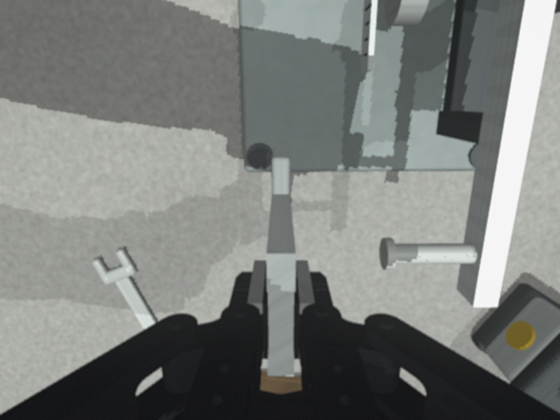

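View pics/c_sp.png

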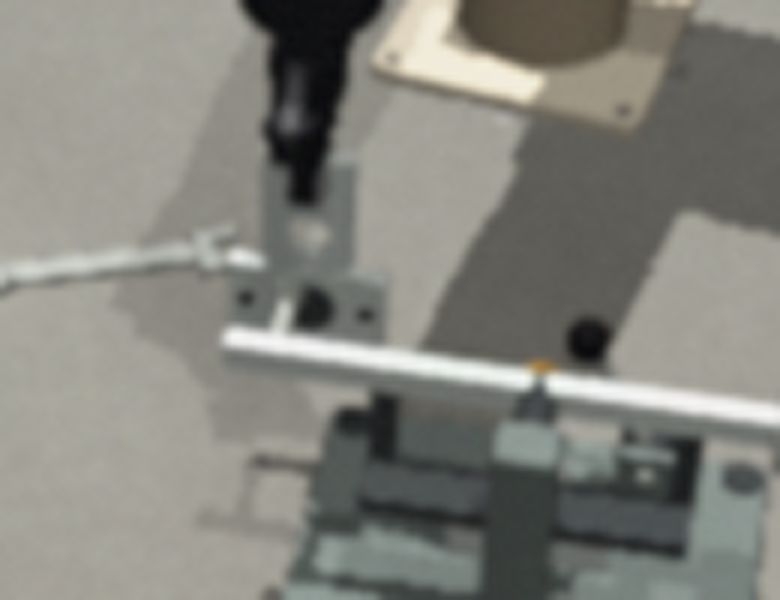

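Run:
```python
from h import *
w,s,t=np.load("p_pre.npy",allow_pickle=True)
ex=np.array([np.cos(.155),np.sin(.155),0]);ey=np.array([-ex[1],ex[0],0]);H=np.array([.538,.0035,0]);P=H-.075*ex
for x,y,z in [(-5,45,60),(5,45,60),(-5,25,60),(5,25,60),(-5,25,140),(5,25,140),(-5,-25,140),(5,-25,140)]:
    print((x,y,z),proj(w,P+ex*x/1e3+ey*y/1e3+np.array([0,0,.095+z/1e3])).round(1))
print("beam end",proj(w,[H+ex*.022-ey*.025+[0,0,.189],H+ex*.034-ey*.025+[0,0,.189]]).round(1).tolist(),"lipfront",proj(w,[H-ex*.022+[0,0,.18]+ey*.008,H-ex*.022+[0,0,.18]-ey*.008]).round(1).tolist())
im=cv2.imread("pics/w_pre.png")[140:400,220:520]; cv2.imwrite("pics/c_wp.png",cv2.resize(im,None,fx=2.6,fy=2.3,interpolation=cv2.INTER_CUBIC))
```

```text
(-5, 45, 60) [[270.3 157.2]]
(5, 45, 60) [[289.  157.2]]
(-5, 25, 60) [[270.6 193.5]]
(5, 25, 60) [[288.7 193.5]]
(-5, 25, 140) [[264.3 252.2]]
(5, 25, 140) [[293.7 252.2]]
(-5, -25, 140) [[266.1 373.2]]
(5, -25, 140) [[292.3 373.2]]
beam end [[472.8, 307.0], [496.8, 307.0]] lipfront [[385.8, 239.1], [383.1, 268.2]]
```

View pics/c_wp.png

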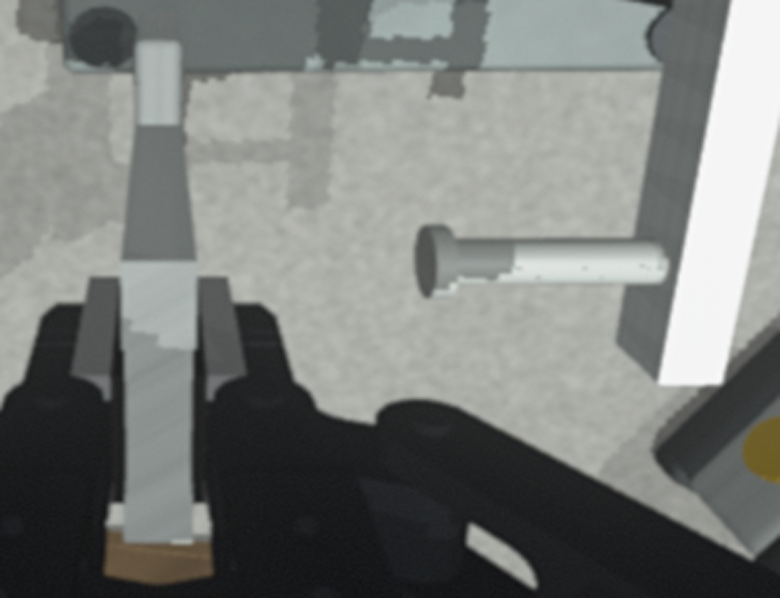

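Run:
```python
from h import *
ex=np.array([np.cos(.155),np.sin(.155),0]);ey=np.array([-ex[1],ex[0],0]);H=np.array([.538,.0035,0])+.0007*ey
H=H-.001*ex
print("hit",manip.line_to([H[0],H[1],.205],vel=.05,force_limit=5))
print(manip.current_ee_pos(),np.round(manip.current_ft_force(),2),"gap",manip.current_finger_gap())
w=snap("wrist","w_in");s=snap("scene","s_in"); print(manip.current_clock())
im=cv2.imread("pics/s_in.png")[150:250,240:370]; cv2.imwrite("pics/c_si.png",cv2.resize(im,None,fx=6,fy=6,interpolation=cv2.INTER_CUBIC))
```

```text
hit False
[0.53664872 0.00399179 0.20507988] [-0.25  0.75 -3.07] gap 0.009031402436736365
13.5917
```

View pics/w_in.png

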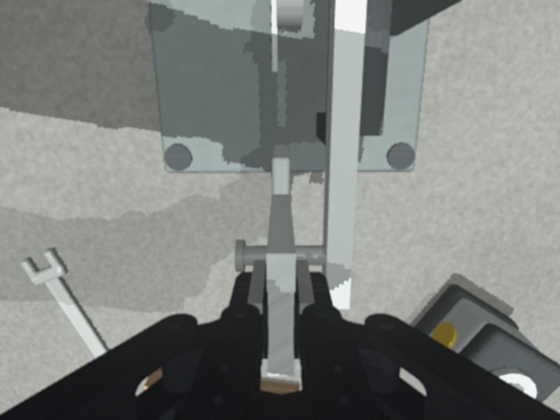

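View pics/c_si.png

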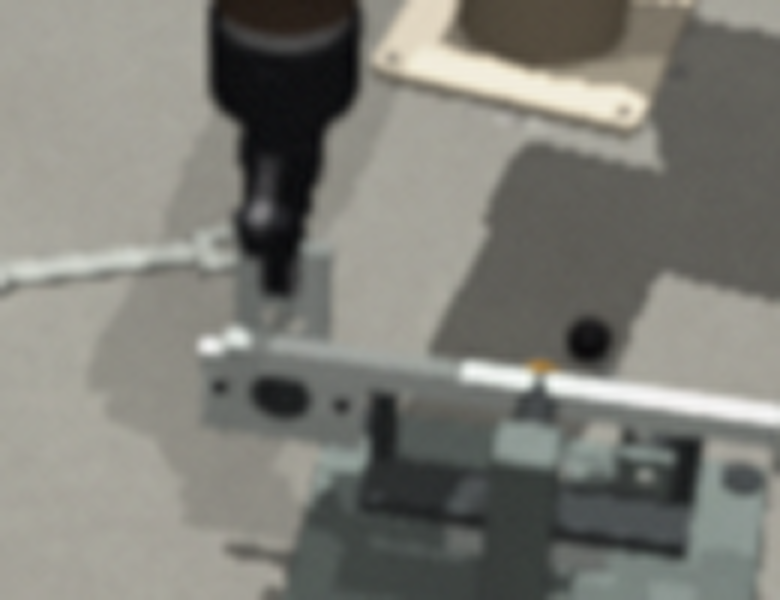

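Run:
```python
from h import *
P=np.array(manip.current_ee_pos()); 
ex=np.array([np.cos(.155),np.sin(.155),0]);ey=np.array([-ex[1],ex[0],0]);H=np.array([.538,.0035,0])+.0007*ey-.001*ex
print("hit",manip.line_to([H[0],H[1],.193],vel=.02,force_limit=3))
print(manip.current_ee_pos(),np.round(manip.current_ft_force(),2))
manip.release(); print("gap",manip.current_finger_gap(),np.round(manip.current_ft_force(),2))
w=snap("wrist","w_open")
manip.line_to([H[0],H[1],.30],vel=.15)
w=snap("wrist","w_hung");s=snap("scene","s_hung"); print(manip.current_clock())
im=cv2.imread("pics/s_hung.png")[150:250,240:370]; cv2.imwrite("pics/c_sh.png",cv2.resize(im,None,fx=6,fy=6,interpolation=cv2.INTER_CUBIC))
```

```text
hit True
[0.53697154 0.00400168 0.19649496] [ 0.77 -0.08  4.01]
gap 0.08550441380739057 [-0.4  -0.02 -0.42]
15.7833
```

View pics/w_hung.png

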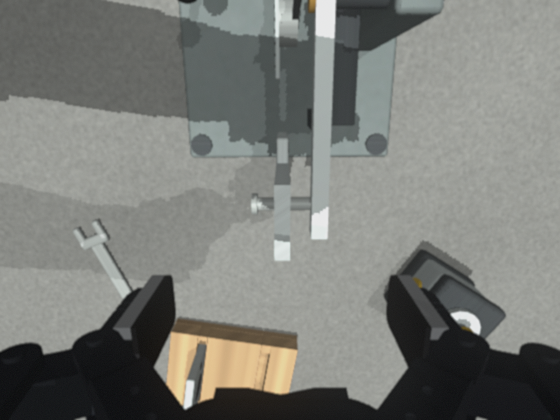

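View pics/c_sh.png

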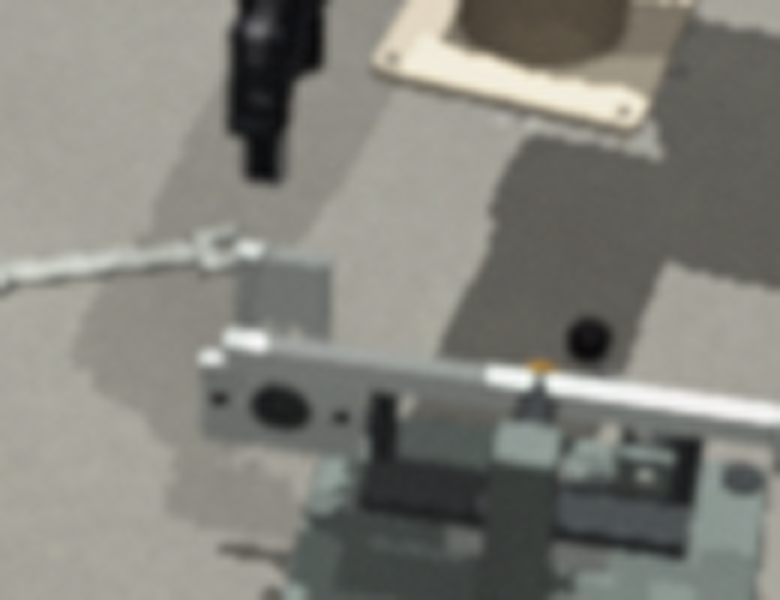

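```bash
cat >> h.py <<'E'
YAW=.1535
EX=np.array([np.cos(YAW),np.sin(YAW),0]);EY=np.array([-EX[1],EX[0],0])
def C(x,y,z): return (np.array([.5435,.1462,0])+EX*x/1e3+EY*y/1e3+np.array([0,0,z/1e3])).tolist()
def loc(P): d=np.array(P)-np.array([.5435,.1462,0]); return (np.array([d@EX,d@EY,d[2]])*1e3).round(1)
E
python3 - <<'E'
from h import *
manip.grasp()
manip.goto(C(-100,-34,300),down(YAW))
manip.line_to(C(-100,-34,118),vel=.2,force_limit=10)
print(loc(manip.current_ee_pos()),np.round(manip.current_ft_force(),2),manip.current_clock())
w=snap("wrist","w_lev0");s=snap("scene","s_lev0");t=snap("top","t_lev0")
im=cv2.imread("pics/s_lev0.png")[150:250,260:390]; cv2.imwrite("pics/c_l0.png",cv2.resize(im,None,fx=6,fy=6,interpolation=cv2.INTER_CUBIC))
E
```

```text
[-99.  -34.3 118.7] [0.86 1.01 0.04] 18.1833
```

View pics/w_lev0.png

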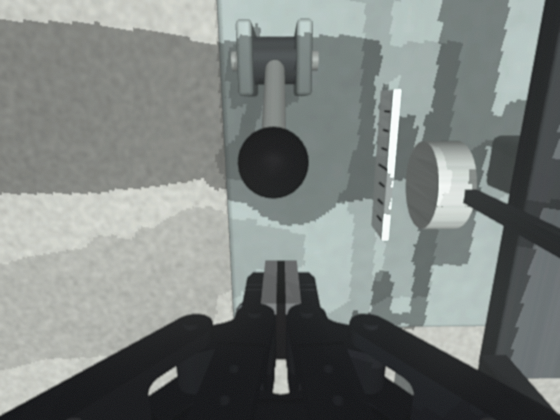

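View pics/c_l0.png

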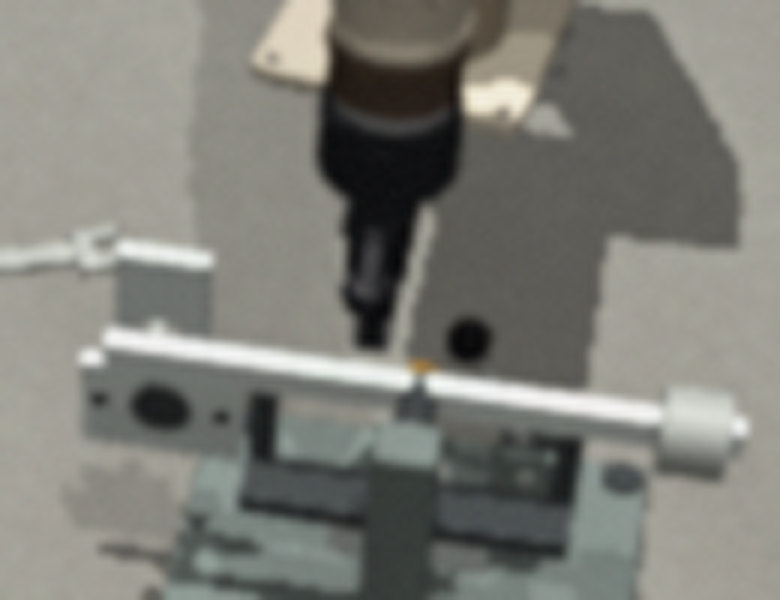

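Run:
```python
from h import *
for i in range(3):
    h=manip.line_to(C(-103,96,118),vel=.06,force_limit=10)
    P=loc(manip.current_ee_pos()); f=manip.current_ft_force(); print(h,P,np.round(f,2),"Fy",round(float(np.array(f)@EY),2))
    if P[1]>70 or not h: break
w=snap("wrist","w_lev1");s=snap("scene","s_lev1");print(manip.current_clock())
```

```text
True [-103.9   79.8  116.8] [ 0.82 -1.99  1.19] Fy -2.09
20.1333
```

View pics/w_lev1.png

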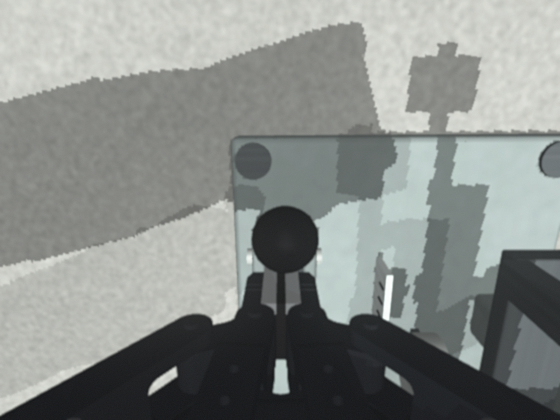

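Run:
```python
from h import *
h=manip.line_to(C(-103,96,118),vel=.03,force_limit=18)
P=loc(manip.current_ee_pos()); f=manip.current_ft_force(); print(h,P,"Fy",round(float(np.array(f)@EY),2))
w=manip.read_camera("wrist"); print("knob px",[(np.round(a["point"],1).tolist(),round(a["conf"],2)) for a in manip.landmark_of("lever_tip",w)],proj(w,C(-100,103.1,129)))
manip.line_to(C(-103,45,118),vel=.15)
manip.line_to(C(-103,30,240),vel=.2)
w=snap("wrist","w_rel");s=snap("scene","s_rel");print(manip.current_clock())
for q in(w,s): print([(np.round(a["point"],1).tolist(),round(a["conf"],2)) for a in manip.landmark_of("lever_tip",q)],proj(q,[C(-100,103.1,129),C(-100,16.9,129)]).round(1).tolist())
im=cv2.imread("pics/s_rel.png")[150:250,260:390]; cv2.imwrite("pics/c_rel.png",cv2.resize(im,None,fx=6,fy=6,interpolation=cv2.INTER_CUBIC))
```

```text
True [-104.6   79.6  116.1] Fy -2.86
knob px [([287.7, 238.0], 0.81)] [[291.15495406 239.70439075]]
21.825
[([285.1, 94.0], 0.97)] [[286.5, 99.0], [286.2, 221.2]]
[([360.5, 210.9], 0.58)] [[363.0, 210.1], [336.9, 206.3]]
```

View pics/w_rel.png

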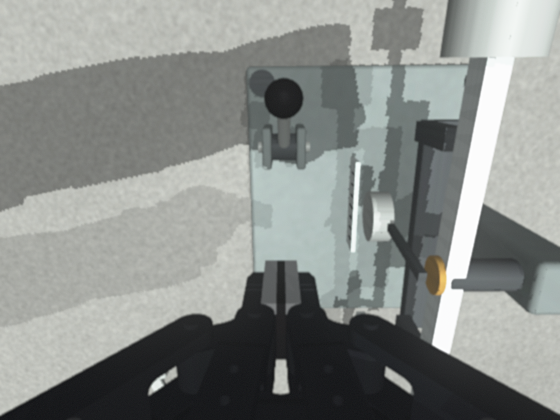

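View pics/c_rel.png

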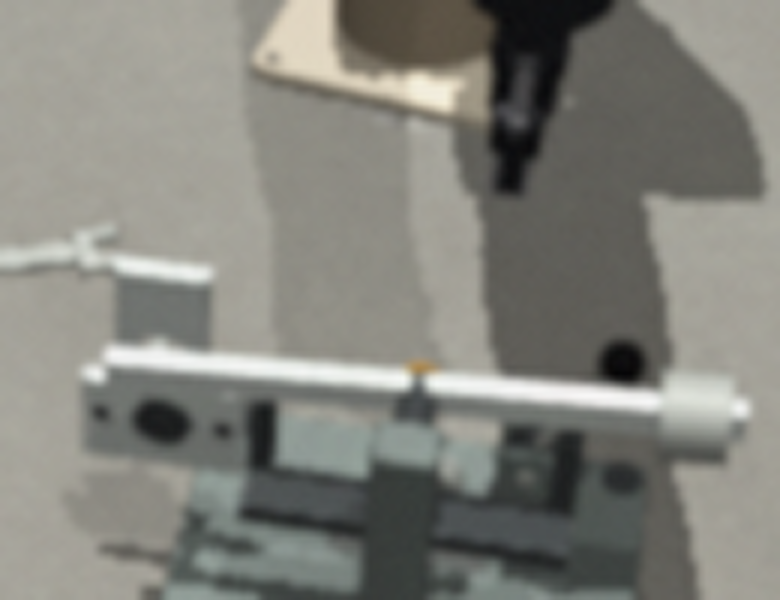

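Run:
```python
from h import *
manip.dwell(1.5)
w=snap("wrist","w_set1");manip.dwell(1.5);w=snap("wrist","w_set2"); s=snap("scene","s_set2")
a=cv2.imread("pics/w_set1.png").astype(int);b=cv2.imread("pics/w_set2.png").astype(int);print("moved px",(abs(a-b).max(2)>25).sum())
print(manip.current_clock())
manip.line_to(C(-104,155,240),vel=.25)
print(loc(manip.current_ee_pos()))
manip.line_to(C(-104,155,118),vel=.2,force_limit=10)
print(loc(manip.current_ee_pos()),np.round(manip.current_ft_force(),2),manip.current_clock())
w=snap("wrist","w_lev2");s=snap("scene","s_lev2");t=snap("top","t_lev2")
im=cv2.imread("pics/s_lev2.png")[150:250,260:420]; cv2.imwrite("pics/c_l2.png",cv2.resize(im,None,fx=5,fy=5,interpolation=cv2.INTER_CUBIC))
```

```text
moved px 0
25.075
[-104.3  154.5  239.8]
[-103.2  154.5  119. ] [-0.43  0.33  0.58] 26.4833
```

View pics/c_l2.png

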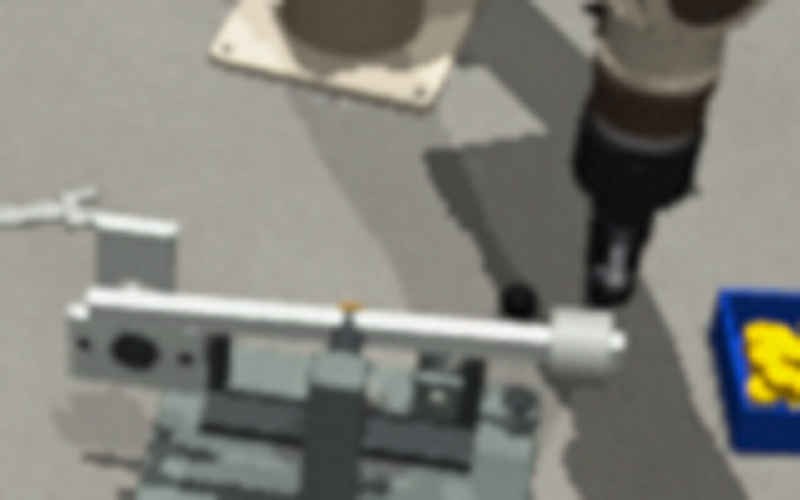

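View pics/w_set2.png

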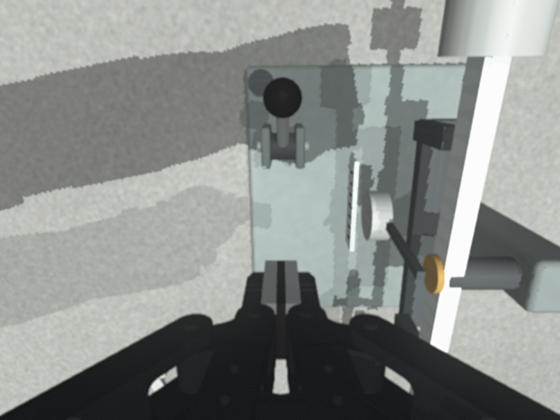

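Between 1.5 s and 3 s after release the picture did not change, so the beam is at rest. Next I'll push the lever back from the +y side.

Run:
```python
from h import *
for i in range(4):
    h=manip.line_to(C(-103,22,118),vel=.06 if i==0 else .03,force_limit=[12,18,18,18][i])
    P=loc(manip.current_ee_pos()); f=manip.current_ft_force(); print(h,P,np.round(f,2),"Fy",round(float(np.array(f)@EY),2))
    if i>=1 and P[1]<46: break
w=snap("wrist","w_back");s=snap("scene","s_back");print(manip.current_clock())
im=cv2.imread("pics/s_back.png")[150:250,260:390]; cv2.imwrite("pics/c_bk.png",cv2.resize(im,None,fx=6,fy=6,interpolation=cv2.INTER_CUBIC))
```

```text
True [-104.6   40.9  116.9] [-1.04  3.11  1.5 ] Fy 3.24
True [-104.7   41.   117. ] [0.45 3.39 2.37] Fy 3.28
28.7917
```

View pics/c_bk.png

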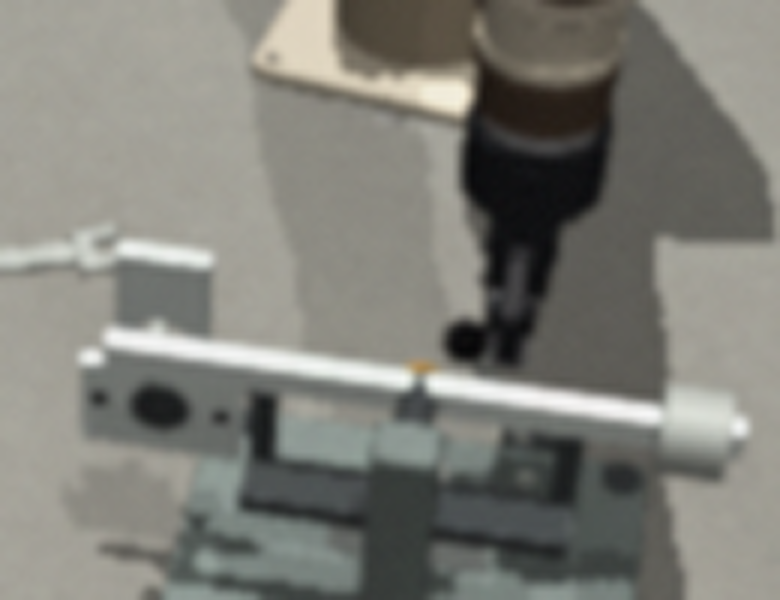

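The lever stopped at 41 mm, where the geometry puts the stop, and a second push did not move it. The beam looks level again, as in the picture before release. I'll back off and check.

Run:
```python
from h import *
manip.line_to(C(-104,85,118),vel=.15)
manip.line_to(C(-104,95,330),vel=.25)
manip.goto(C(-43,86-0,360)[:2]+[.36],down(.11)) if False else manip.goto([.50,.06,.36],down(.11))
manip.dwell(.5)
w=snap("wrist","w_fin");s=snap("scene","s_fin");t=snap("top","t_fin");print(manip.current_clock())
print([(np.round(a["point"],1).tolist(),round(a["conf"],2)) for a in manip.landmark_of("lever_tip",w)],"start was 228.6,77.1")
a=cv2.imread("pics/s_hung.png")[150:250,260:390];b=cv2.imread("pics/s_fin.png")[150:250,260:390]
cv2.imwrite("pics/c_fin.png",np.vstack([cv2.resize(x,None,fx=3.9,fy=2.9,interpolation=cv2.INTER_CUBIC) for x in(a,b)]))
print("F",np.round(manip.current_ft_force(),2))
```

```text
31.6417
[([228.8, 76.1], 0.93), ([166.6, 301.7], 0.31)] start was 228.6,77.1
F [ 0.43  0.78 -1.82]
```

View pics/w_fin.png

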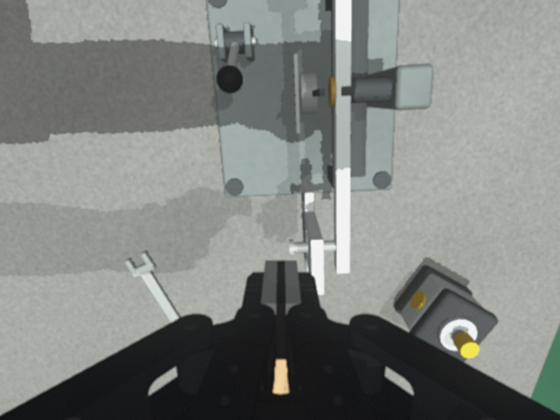

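View pics/c_fin.png

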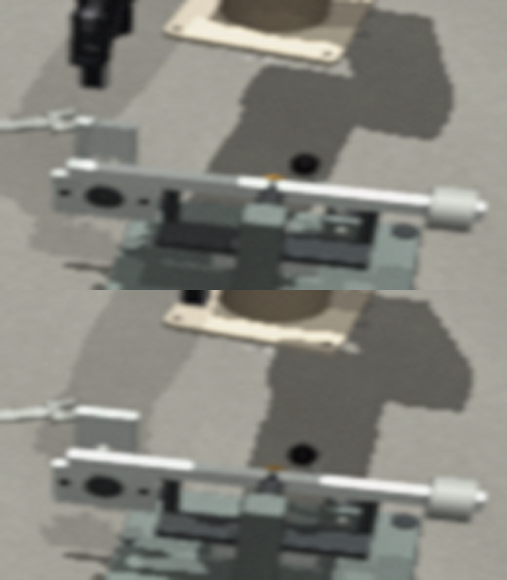

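View pics/t_fin.png

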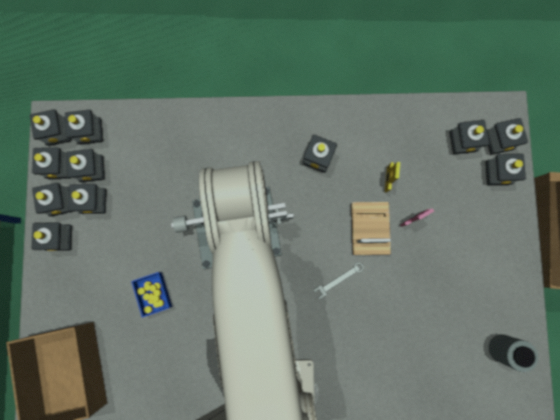

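Run:
```python
from h import *
manip.job_done(); print(manip.current_clock())
```

```text
the job is handed in; nothing more can be done
the job is handed in; nothing more can be done
```

The check-weigh is finished and handed in at about 32 s of the 64 s allowed. The tall aluminium plate is hanging by its eye on the peg, with the beam arrested again.

**What I did**
- **Hanging:** I took the plate from the rack's far slot by its tab and moved its eye over the peg without contact. I lowered it 8.5 mm until the peg took the weight (8 mm expected), then let go while the beam was still arrested.
- **Release:** I pushed the lever with shut fingers to its stop. A second, firmer push did not move it further.
- **Settling:** I took the hand off for 3 s. Two wrist pictures taken 1.5 s apart showed no change, so the beam was at rest.
- **Re-arrest:** I pushed the lever back to its other stop, where a second push again did not move it, and moved the arm clear.

**Last checks**
- **Lever and beam:** The knob was within about 1 px of its starting place in the same wrist view. The beam looked level, as it did before release.
- **Plate and bystanders:** The plate hung between the lip and the beam. In the last top view the pump, wrench, bin, short plate and look-alikes were where they started.
- **Disagreements:** The scene camera put points about 2 px lower than the wrist camera did. The shift was the same for the eye and the peg, so I relied on the wrist camera. The knob was up to 5 px from where my fit predicted at the released end, so I relied on the stop contact there.

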